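# Wedge the rocking breathing-pump test unit

### The job

The black test unit on the bench rocks because one corner foot is screwed up too short: press down on that corner of its lid with the fingertips to feel it rock, then push the wooden wedge, thin end first, along the bench under that foot until the unit no longer rocks but still stands level. Then press firmly on the same corner again to check it, and finish while holding it pressed, the fingers clear of the wedge. Nothing is to be gripped, lifted or carried, the unit is not to be shoved about, and the other things on the bench stay where they are.

Things in the scene. Friction and masses are not known exactly. Their poses are not given: they have to be found in the camera images.
- unit: black instrument box on four rubber feet, 3 kg +-20%. Origin at bench level under the loose foot; x points from the bare side, where the wedge enters, inward under the box; z up. Box fills x -20..200, y -260..20, z 20..85 mm. Feet 22 mm across at (0,0) loose, (180,0), (0,-240), (180,-240). A valve to 140 mm high stands on the lid (x 50..160, y -120..-250); gauge and knobs on the -y face
- corner_top (a point): spot to press: on the flat lid straight above the loose foot, 85 mm above the bench, 20 mm in from both edges. 1 to 3 N here (to 8 N if the fingertip drags on the lid) rocks the unwedged unit about the diagonal through the two neighbour feet, 144 mm away, until the loose foot meets the bench (sinks 4.5 to 8.5 mm); let go, it rocks back level. For the final check press with well over 5 N (8 to 20 N is good)
- loose_foot (a point): point fixed to the unit, at bench level straight under the loose foot (same place as the unit's origin). The other three feet stand on the bench and keep the unit level at rest; this foot hangs 4.5 to 8.5 mm above the bench, different each time and not told
- wedge: pale wooden wedge, 0.25 kg, 60 mm wide, 120 mm long. Origin at bench level, middle of the thin edge; own +x is the way it points, its body lies along -x: ramp 2 mm high at the thin edge, rising evenly to 16.6 mm at 112 mm back, then an upright push plate 8 mm thick, 40 mm high. Starts on the unit's bare side, thin edge 20 to 45 mm short of the loose foot's centre, roughly pointing at it
- wedge_tail (a point): where to push: middle of the outer face of the wedge's push plate, 120 mm back from the thin edge, 20 mm above the bench. The wedge slides freely with 1 to 3 N; when the ramp meets the foot the push stiffens, and above about 12 N the wedge shoves the whole unit along or jacks it out of level
- adaptor: bystander: white stepped plastic pipe adaptor standing upright, 38 mm across, 55 mm tall; origin under its centre
- tee: bystander: black push-fit tee for air tube, lying flat, 68 x 45 mm, 19 mm high; origin at bench level under the joint of its arms
- packer: bystander: flat plywood block 70 x 40 x 12 mm, no taper, not the wedge; origin under its centre
- jar: bystander: glass screw jar 60 mm across, 75 mm tall; origin under its centre
- screwdriver: bystander: screwdriver lying on the bench, handle to its own -x
- wrench: bystander: steel open-ended wrench lying on the bench, handle to its own -x
- coupling: bystander: brass stepped pipe coupling standing upright, 32 mm across, 30 mm tall; origin under its centre
Things that resemble listed ones, but are neither listed nor needed, are in the scene too. Several things look just like the wedge: the one meant starts farthest from the robot's base.

How it is judged:
On the way:
1. the loose corner is pressed with the fingers and the unit rocks down (contact force between the fingers and unit above 1 N and angle between unit's own z axis and vertical above 0.02 rad and horizontal distance between the grasp point and corner_top below 0.06 m), for 0.1 s.
At the end, for the whole second after the job is handed in: Fingers press the lid within 60 mm of the loose corner, over 5 N; wedge flat, under the foot (edge 10 mm past its centre), carrying over 2 N, untouched by fingers; unit level within 0.014 rad, still, within 20 mm of its start; bystanders within 30 mm (horizontal distance between the grasp point and corner_top below 0.06 m and contact force between the fingers and unit above 5 N and contact force between unit and wedge above 2 N and angle between unit's own z axis and vertical below 0.014 rad and contact force between the fingers and wedge below 0.1 N and x of wedge in the frame of unit above 0.01 m and y of loose_foot in the frame of wedge between -0.03 and 0.03 m and height (world z) of wedge below 0.01 m and linear speed of each of unit, wedge below 0.01 m/s and distance of loose_foot from where it was at the start of the episode below 0.02 m and distance of each of adaptor, tee, packer, jar, screwdriver, wrench, coupling from where it was at the start of the episode below 0.03 m); the arm keeps its last pose, push and grip.
It fails at once if the wedge is lifted or tipped up (height (world z) of wedge above 0.015 m or angle between wedge's own z axis and vertical above 0.35 rad).
It fails at once if the unit is lifted or tipped (height (world z) of unit above 0.015 m or angle between unit's own z axis and vertical above 0.12 rad).
It fails at once if the unit is shoved more than 20 mm (distance of loose_foot from where it was at the start of the episode above 0.02 m).
It fails at once if the unit is pressed with over 60 N (contact force between the fingers and unit above 60 N).
It fails at once if a bystander is moved more than 30 mm (distance of any of adaptor, tee, packer, jar, screwdriver, wrench, coupling from where it was at the start of the episode above 0.03 m).
It also fails if it takes over 58 s, if anything falls off the work surface, if the arm or the gripper's body presses on something with over 40 N, if the wrist force passes 120 N, or if a joint passes its speed limit or range.

### The arm

A 6-joint arm with a two-finger parallel gripper is mounted at the origin on the work surface. World frame = base frame: x ahead of the robot, y to its left, z up, the work surface at z = 0. Lengths are in m, angles in rad, forces in N, time in s.
With the tool pointing down it reaches from about 0.375 to 0.975 m from the base axis. Payload 3.8 kg.
Tool frame: the origin (TCP) lies between the finger pads; the fingertips stand 17 mm ahead of it and the grasp point (between the pads) lies 2 mm behind it; y points along the fingers, z is the direction in which the jaws open and shut, and the axes are right-handed (so a half turn about y gives the same grasp; the last joint's range is limited). The gripper opens to 85 mm and grips with 20 to 120 N. Pads are 22 mm wide; open, the fingers measure 114 mm over their backs; the gripper's body (76 mm by 85 mm) begins 54 mm behind the grasp point. The pads swing forward as they close: fully open they stand 13 mm farther back than shut.
Start: joints at [-1.232, 0.264, 1.604, -0, 1.274, -0.037], TCP at [0.248, -0.628, 0.248] pointing down, gripper open.
Joint ranges: [-2.63, 2.63], [-0.94, 2.18], [0.31, 2.57], [-1.31, 4.45], [0, 2.66], [-2.55, 2.55]. Speed limits (rad/s): [2.57, 2.57, 3.14, 3.14, 3.14, 3.14].

### API

Orientations are given as a rotation vector (axis times angle).
In Python, from workcell import bot, eyes, nets gives the robot as it stands. The module is installed in compiled form; this text tells all that it offers.
- The arm moves only by the tool jog_arm, never from a script. Its arguments are lists of equal length, an entry for each row: "turn": the turn, a rotation vector about the tool's x, y, z in rad, a list of three; "slide": the shift along the tool's x, y, z in mm, a list of three; "grip": the opening in per cent of the stroke, from 0 (shut) to 100 (fully open). A call has 1 to 5 rows; each row shifts and turns the commanded pose from where the row before left it, along the tool's axes as they then stand; what a row does not reach is not made up. A row lasts 1/10 s, in which the tool goes at most 50 mm and 8.59 degrees, less where a joint would pass 70% of its speed; a pose out of reach is approached as far as the arm can. A call with a gripper value outside its range is refused whole. The fingers move at their own pace and stop on an object; "newtons" is the grip in N (left out, the last holds). Time passes only in rows, so rows that do not move let the fingers close. It gives the time, the measured TCP pose, the force and the opening at its end, in the units of the state.
- bot.read_state(): the state, without advancing time (a new reading comes with each control period).
- eyes.read_camera(name): name is "scene" or "top" or "wrist"; returns a dict with "img" (420x560x3 uint8, red, green, blue), "depth" (420x560 float32, m along the optical axis (not along the pixel's ray), 0 where there is no reading), "intrinsics" (3x3 intrinsics, pixels), "distortion" ([k1, k2, p1, p2, k3] as OpenCV has them; the pictures are not rectified), "position" and "rotation" of the camera in the world. Camera axes: x right, y down, z forward; pixel columns grow to the right and rows downward; lengths in m; the calibration is good to about 2 mm. A picture is of the moment at which its call begins.
- bot.finish_job(): hands the job in, once; it reports no verdict.
Trained networks look in a picture, given as the dict that the camera call returned (one of the last four; its "shot" number tells which), for a name from the list of things; names that differ only in an ending like _2 or _b are one class to them, and where a whole thing is asked for, a point or a joint stands for the part that bears it (a point fixed in the world has none). Each returns a list of dicts, best first, with "conf" (0 to 1); they miss things now and then, are a little off and sometimes report something else, mostly with a low value. They report only what shows in the picture. A call takes as long as a camera call. They do not tell look-alikes from the thing itself.
- nets.search_frame(thing, picture): "xyz" ([x, y, z] in m, in the coordinates of the camera as it stood for that picture, good to about 4 mm: the middle of the surface that is visible of it).
The state is a dict: "time": time; "q": joint angles; "joint_vel": joint speeds; "joint_torque": joint torques, N m; "tool_pos": TCP position; "tcp_rot": TCP orientation; "wrist_force": force on the tool from outside, world axes, zero at the start; "torque": the same for the moment, N m; "width": opening from 0.0 (shut) to 1.0 (fully open).
Only numpy, scipy, OpenCV 4.12 (cv2) and the standard library are available. Lean on these libraries where they do the work, as an engineer would, in place of code of your own. Each camera call takes 0.05 s, during which the arm holds its last target.

## Working session

There is one attempt and no reset: what is moved stays moved. The work goes in short steps, Python scripts to look and compute and a tool call to move; the robot and the scene stay as the last step left them, time stands still between calls to the robot, and variables do not carry over. Pictures are saved under pics/ and viewed, and the job is handed in when it is done.

Besides the shell and the picture viewer there is one more tool, called after "Call:" by a JSON object that holds its "method" and its "body", one argument or row to a line. jog_arm: Moves the arm, as the interface text tells. Its arguments: {"type":"object","properties":{"turn":{"type":"array"},"slide":{"type":"array"},"grip":{"type":"array"},"newtons":{"type":"number"}},"required":["turn","slide","grip"]}

```bash
mkdir -p pics; ls; cat > h.py <<'E'
import numpy as np, cv2
from workcell import bot, eyes, nets
from scipy.spatial.transform import Rotation as R
def cam(n,save=None):
    c=eyes.read_camera(n)
    if save: cv2.imwrite('pics/'+save, c['img'][:,:,::-1])
    return c
def rot(c):
    r=np.array(c['rotation'],float)
    return r if r.shape==(3,3) else R.from_rotvec(r).as_matrix()
def pix2w(c,u,v,d=None):
    K=np.array(c['intrinsics']);
    p=cv2.undistortPoints(np.array([[[u,v]]],float),K,np.array(c['distortion'],float))[0,0]
    if d is None: d=c['depth'][int(round(v)),int(round(u))]
    return rot(c)@np.array([p[0]*d,p[1]*d,d])+np.array(c['position'])
def pixz(c,u,v,z):
    a=pix2w(c,u,v,1.0);o=np.array(c['position']);t=(z-o[2])/(a[2]-o[2]);return o+t*(a-o)
def c2w(c,x): return rot(c)@np.array(x)+np.array(c['position'])
def w2pix(c,P):
    r=rot(c).T; p=r@(np.array(P)-np.array(c['position']))
    q,_=cv2.projectPoints(p.reshape(1,1,3),np.zeros(3),np.zeros(3),np.array(c['intrinsics'],float),np.array(c['distortion'],float));return q[0,0]
E
python3 - <<'E'
from h import *
print(bot.read_state())
for n in ['scene','top','wrist']:
    c=cam(n,n+'0.png'); print(n,c['position'],c['rotation'])
    np.save('/tmp/'+n,c,allow_pickle=True)
    for t in ['unit','corner_top','wedge','wedge_tail','loose_foot']:
        print(t,[(round(k['conf'],2),np.round(c2w(c,k['xyz']),3).tolist()) for k in nets.search_frame(t,c)][:6])
print(bot.read_state()['time'])
E
```

```text
pics
{'time': 0.0, 'q': array([-1.23190155e+00,  2.64760354e-01,  1.60538397e+00,  3.34102112e-05,
        1.27367695e+00, -3.69062490e-02]), 'joint_vel': array([-0.00035437, -0.00059966, -0.0006135 ,  0.0023107 ,  0.0013245 ,
       -0.00061691]), 'joint_torque': array([-1.51208682e-03, -5.15119886e+01, -3.67316437e+01, -2.96009803e-04,
        1.25974408e-02, -2.66511540e-05]), 'tool_pos': array([ 0.24751166, -0.6272416 ,  0.24695173]), 'tcp_rot': array([-0.38364688,  2.01835036, -2.01381895]), 'wrist_force': array([-0.39502904,  0.59116796,  0.19079533]), 'torque': array([ 0.00292493, -0.04179644, -0.01114012]), 'width': 0.9985441316810642}
scene [ 1.01034594 -0.52777704  0.92914741] [-2.29874329 -1.07896578  0.3651573 ]
unit [(0.8, [0.686, 0.041, 0.079]), (0.58, [0.638, -0.443, 0.008])]
corner_top [(0.58, [0.686, 0.039, 0.084])]
wedge [(0.95, [0.608, -0.156, 0.009]), (0.95, [0.384, 0.131, 0.01]), (0.81, [0.366, -0.151, 0.01])]
wedge_tail [(0.8, [0.38, 0.136, 0.009]), (0.75, [0.364, -0.151, 0.009]), (0.63, [0.605, -0.152, 0.01])]
loose_foot []
top [ 0.40632422 -0.10283282  1.35305075] [-2.19491521  2.17418119 -0.11735733]
unit [(0.95, [0.652, 0.066, 0.084]), (0.36, [0.691, -0.309, 0.071])]
corner_top [(0.75, [0.658, 0.069, 0.092])]
wedge [(0.97, [0.358, -0.15, 0.007]), (0.83, [0.364, 0.14, 0.01]), (0.68, [0.595, -0.146, 0.009])]
wedge_tail [(0.98, [0.599, -0.149, 0.011]), (0.95, [0.358, -0.148, 0.013]), (0.72, [0.368, 0.136, 0.011]), (0.38, [0.391, -0.423, 0.017]), (0.22, [0.655, 0.065, 0.093])]
loose_foot [(0.94, [0.652, 0.063, 0.089]), (0.58, [0.455, 0.015, 0.011])]
wrist [ 0.31982642 -0.59902896  0.37412807] [ 2.37782743 -1.61864656 -0.24993109]
unit []
corner_top []
wedge []
wedge_tail []
loose_foot []
0.9
```

View pics/scene0.png

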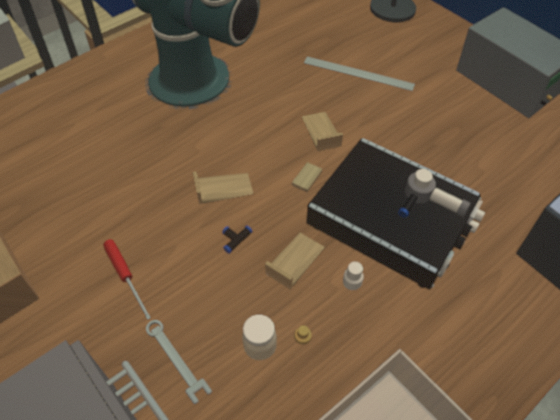

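View pics/top0.png

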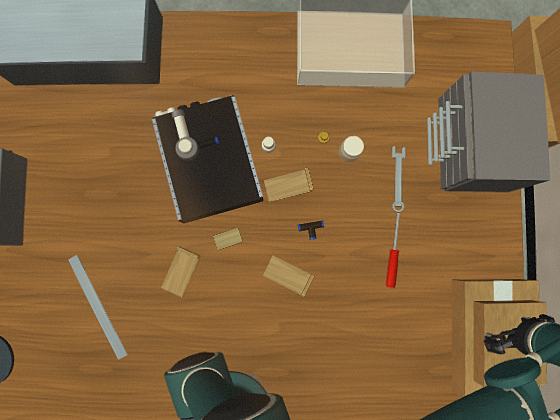

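The top view shows three wedge look-alikes: (289,184), (181,272) and (288,276). A packer is at (228,238). Farthest from the base is (289,184), which points at the unit's near-right corner (262,200). Next I'll check it in a close crop and measure it.

```bash
python3 - <<'E'
from h import *
t=np.load('/tmp/top.npy',allow_pickle=True).item(); s=np.load('/tmp/scene.npy',allow_pickle=True).item()
a=cv2.resize(t['img'][85:245,140:330],None,fx=4,fy=4,interpolation=cv2.INTER_CUBIC)[:600,:,::-1]
b=cv2.resize(s['img'][130:300,250:450],None,fx=3.5,fy=3.5,interpolation=cv2.INTER_CUBIC)[:600,:,::-1]
cv2.imwrite('pics/ct.png',a);cv2.imwrite('pics/cs.png',b)
E
```

```text
(no output)
```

View pics/ct.png

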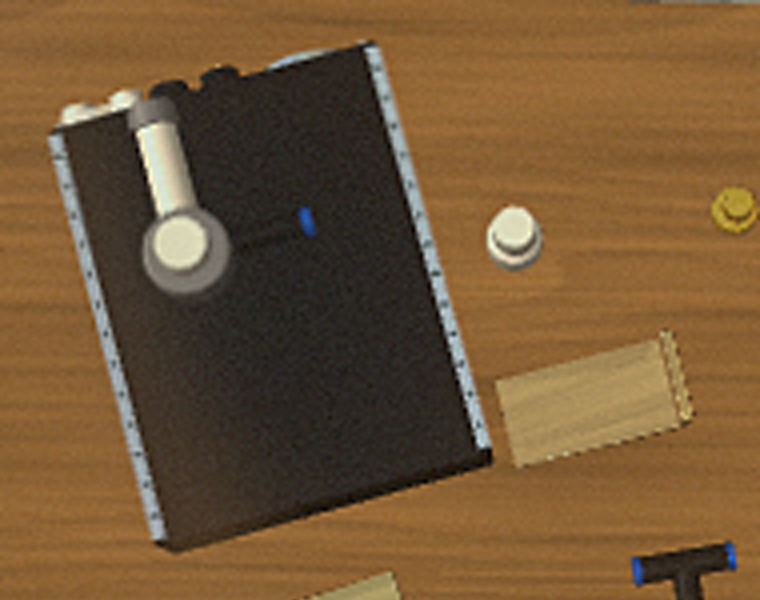

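View pics/cs.png

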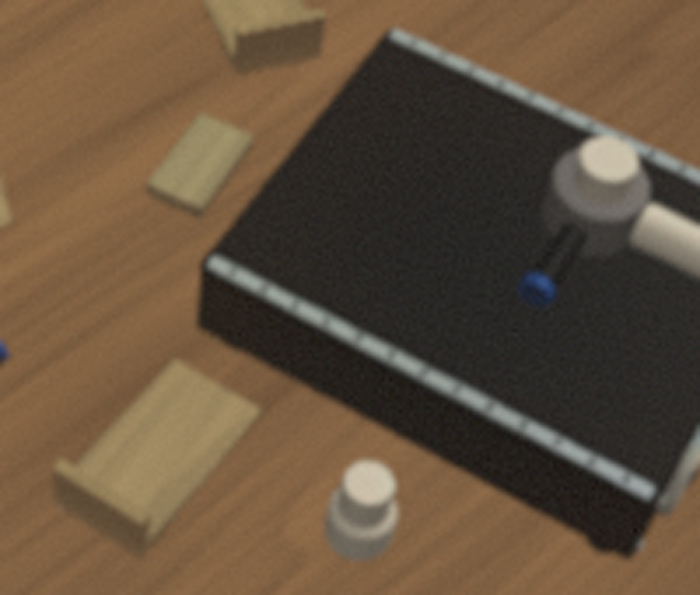

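```bash
python3 - <<'E'
from h import *
t=np.load('/tmp/top.npy',allow_pickle=True).item(); s=np.load('/tmp/scene.npy',allow_pickle=True).item()
T=lambda a,b:(140+a/4,85+b/4); S=lambda a,b:(250+a/3.5,130+b/3.5)
def tri(p,q):
    A=[];B=[]
    for c,(u,v) in((t,p),(s,q)):
        o=np.array(c['position']);d=pix2w(c,u,v,1.0)-o;d/=np.linalg.norm(d);P=np.eye(3)-np.outer(d,d);A.append(P);B.append(P@o)
    return np.linalg.lstsq(np.vstack(A),np.hstack(B),rcond=None)[0]
n=lambda x:np.round(x,4).tolist()
print('loose corner',n(tri(T(490,450),S(208,260))))
print('bare far corner',n(tri(T(375,43),S(655,493))))
print('inner near',n(tri(T(155,541),S(391,32))))
for nm,p,z in[('loose',T(490,450),.085),('barefar',T(375,43),.085),('innear',T(155,541),.085),('infar',T(52,135),.085)]: print(nm,n(pixz(t,*p,z)), n(pix2w(t,*p)))
for nm,p in[('loose',S(208,260)),('barefar',S(655,493)),('innear',S(391,32))]: print(nm,n(pixz(s,*p,.085)))
print('thin edge tri',n(tri(T(497,381),S(261,410))),n(tri(T(517,466),S(178,360))))
print('thin top z2',n(pixz(t,*T(497,381),.002)),n(pixz(t,*T(517,466),.002)))
print('thin sc',n(pixz(s,*S(261,410),.002)),n(pixz(s,*S(178,360),.002)))
print('plate outer top tri',n(tri(T(673,331),S(147,523))),n(tri(T(692,418),S(56,465))))
print('top z40',n(pixz(t,*T(673,331),.04)),n(pixz(t,*T(692,418),.04)))
print('scn z40',n(pixz(s,*S(147,523),.04)),n(pixz(s,*S(56,465),.04)))
for c in(t,s):
  for th in['adaptor','tee','packer','jar','coupling']:
    print(th,[(round(k['conf'],2),n(c2w(c,k['xyz']))) for k in nets.search_frame(th,c)][:2])
E
```

```text
loose corner [0.5571, -0.077, 0.0814]
bare far corner [0.82, -0.0004, 0.0844]
inner near [0.4966, 0.1325, 0.0771]
loose [0.5545, -0.0798, 0.085] [0.5551, -0.0797, 0.0798]
barefar [0.8178, -0.0023, 0.085] [0.8469, 0.0048, -0.0045]
innear [0.4949, 0.1298, 0.085] [0.4948, 0.1294, 0.087]
infar [0.7555, 0.2044, 0.085] [0.7546, 0.2036, 0.0885]
loose [0.561, -0.0761, 0.085]
barefar [0.8218, 0.0016, 0.085]
innear [0.5022, 0.1278, 0.085]
thin edge tri [0.6136, -0.0801, -0.0035] [0.5561, -0.0941, -0.0037]
thin top z2 [0.611, -0.0824, 0.002] [0.5536, -0.0965, 0.002]
thin sc [0.6176, -0.0804, 0.002] [0.5605, -0.0944, 0.002]
plate outer top tri [0.643, -0.1952, 0.0353] [0.5845, -0.2089, 0.0352]
top z40 [0.6397, -0.198, 0.04] [0.5823, -0.2106, 0.04]
scn z40 [0.6472, -0.1938, 0.04] [0.5883, -0.2084, 0.04]
adaptor [(0.59, [0.6993, -0.089, 0.0466]), (0.38, [0.4533, 0.0132, 0.0106])]
tee [(0.63, [0.5968, -0.1476, 0.0098]), (0.19, [0.6974, -0.0867, 0.0491])]
packer [(0.88, [0.456, 0.0118, 0.0101])]
jar [(0.6, [0.6904, -0.3073, 0.0757]), (0.48, [0.5974, -0.1486, 0.0106])]
coupling [(0.63, [0.7275, -0.2363, 0.0153])]
adaptor [(0.75, [0.7124, -0.1008, 0.0321])]
tee [(0.75, [0.4929, -0.2116, 0.0212])]
packer [(0.89, [0.4595, 0.0137, 0.0127])]
jar [(0.64, [0.7066, -0.3184, 0.0807]), (0.49, [0.6101, -0.1525, 0.0113])]
coupling [(0.74, [0.7387, -0.245, 0.0116])]
```

```bash
cat >> h.py <<'E'
def plan(target,yaw_deg=None,info=True):
    """slide (tool mm) to world target TCP; turn about tool y so tool z horizontal has given yaw (mod 180)"""
    st=bot.read_state(); M=R.from_rotvec(st['tcp_rot']).as_matrix()
    print('t',round(st['time'],2),'pos',np.round(st['tool_pos'],4),'F',np.round(st['wrist_force'],2),'w',round(st['width'],2))
    print('slide',np.round(M.T@(np.array(target)-st['tool_pos'])*1000,1), 'axes x,y,z:',np.round(M.T,3).tolist())
    if yaw_deg is not None:
        a=np.degrees(np.arctan2(M[1,2],M[0,2])); d=(yaw_deg-a+90)%180-90
        print('tool z yaw',round(a,1),'turn about tool y needed (rad)',round(-np.radians(d),3) if M[2,1]<0 else round(np.radians(d),3),'q6',st['q'][5])
E
python3 -c "
from h import *
plan([.570,-.0545,.16],106)"
```

```text
t 1.4 pos [ 0.2477 -0.6279  0.2483] F [ 0.15 -0.93  0.12] w 1.0
slide [-510.2   88.3 -415.1] axes x,y,z: [[-0.93, -0.367, -0.0], [0.0, 0.0, -1.0], [0.367, -0.93, -0.0]]
tool z yaw -68.5 turn about tool y needed (rad) 0.097 q6 -0.0368871078345018
```

Call:
{"method": "jog_arm", "body": {
  "turn": [
    [0,0.097,0]
  ],
  "slide": [
    [0,0,0]
  ],
  "grip": [0],
  "newtons": 30
}}

```text
time: 1.5
tool_pos: [0.2477, -0.6279, 0.2483]
tcp_rot: [-0.289, 2.073, -2.073]
wrist_force: [-0.0, 0.0, -0.3]
width: 0.856
```

```bash
python3 -c "
from h import *
plan([.570,-.0545,.16],106)"
```

```text
t 1.5 pos [ 0.2477 -0.6279  0.2483] F [-0.01  0.04 -0.33] w 0.86
slide [-466.8   88.3 -463.4] axes x,y,z: [[-0.962, -0.273, 0.0], [-0.0, 0.0, -1.0], [0.273, -0.962, -0.0]]
tool z yaw -74.1 turn about tool y needed (rad) -0.002 q6 0.06198378463316993
```

Call:
{"method": "jog_arm", "body": {
  "turn": [
    [0,0,0],
    [0,0,0],
    [0,0,0],
    [0,0,0],
    [0,0,0]
  ],
  "slide": [
    [-30,0,-30],
    [-30,0,-30],
    [-30,0,-30],
    [-30,0,-30],
    [-30,0,-30]
  ],
  "grip": [0,0,0,0,0]
}}

```text
time: 2.0
tool_pos: [0.3512, -0.441, 0.2484]
tcp_rot: [-0.29, 2.072, -2.073]
wrist_force: [0.1, -0.1, -0.4]
width: 0.003
```

Call:
{"method": "jog_arm", "body": {
  "turn": [
    [0,0,0],
    [0,0,0],
    [0,0,0],
    [0,0,0],
    [0,0,0]
  ],
  "slide": [
    [-30,0,-30],
    [-30,0,-30],
    [-30,0,-30],
    [-30,0,-30],
    [-30,0,-30]
  ],
  "grip": [0,0,0,0,0]
}}

```text
time: 2.5
tool_pos: [0.4542, -0.2554, 0.2486]
tcp_rot: [-0.29, 2.071, -2.073]
wrist_force: [0.9, -0.0, 0.5]
width: -0.001
```

Call:
{"method": "jog_arm", "body": {
  "turn": [
    [0,0,0],
    [0,0,0],
    [0,0,0],
    [0,0,0],
    [0,0,0]
  ],
  "slide": [
    [-30,0,-30],
    [-30,0,-30],
    [-30,0,-30],
    [-30,0,-30],
    [-30,0,-30]
  ],
  "grip": [0,0,0,0,0]
}}

```text
time: 3.0
tool_pos: [0.5572, -0.0698, 0.2486]
tcp_rot: [-0.29, 2.071, -2.072]
wrist_force: [1.0, -0.2, -0.2]
width: 0.001
```

```bash
python3 -c "
from h import *
plan([.570,-.0545,.12],106)
c=cam('wrist','w1.png');np.save('/tmp/w1',c,allow_pickle=True)
plan([.570,-.0545,.12],106)"
```

```text
t 3.0 pos [ 0.5572 -0.0698  0.2486] F [ 1.02 -0.23 -0.22] w 0.0
slide [-16.4 128.6 -11.2] axes x,y,z: [[-0.961, -0.275, -0.001], [0.001, -0.0, -1.0], [0.275, -0.961, 0.0]]
tool z yaw -74.0 turn about tool y needed (rad) -0.0 q6 1.1230612139610494
t 3.05 pos [ 0.5599 -0.0645  0.2487] F [2.25 2.56 0.37] w -0.0
slide [-11.8 128.8  -6.3] axes x,y,z: [[-0.961, -0.278, -0.005], [0.004, 0.005, -1.0], [0.278, -0.961, -0.004]]
tool z yaw -73.9 turn about tool y needed (rad) 0.002 q6 1.125863249395969
```

View pics/w1.png

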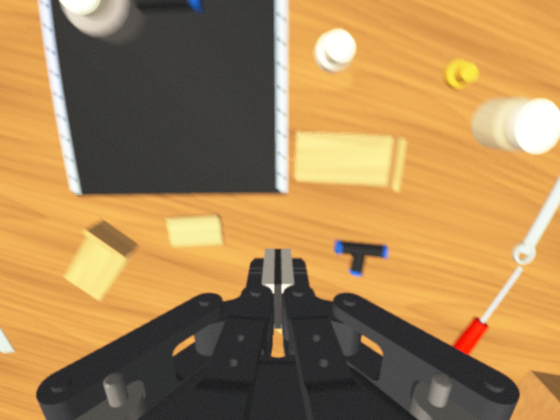

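```bash
python3 -c "
from h import *
c=cam('wrist','w2.png');np.save('/tmp/w2',c,allow_pickle=True)
plan([.570,-.0545,.12],106)"
```

```text
t 3.1 pos [ 0.5585 -0.0672  0.2485] F [-0.16 -0.51  0.96] w 0.0
slide [-14.4 128.5  -8.8] axes x,y,z: [[-0.96, -0.28, -0.002], [0.002, 0.002, -1.0], [0.28, -0.96, -0.001]]
tool z yaw -73.7 turn about tool y needed (rad) 0.004 q6 1.1211621123717659
```

View pics/w2.png

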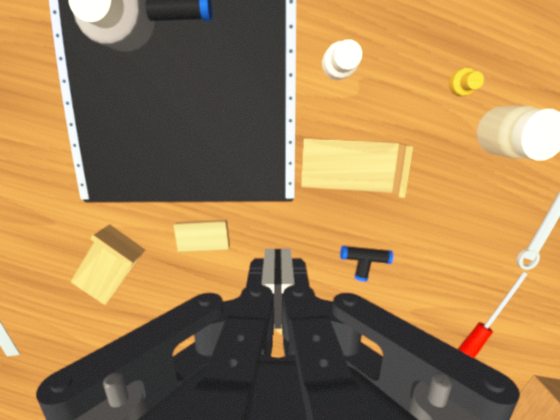

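```bash
python3 -c "
from h import *
c=np.load('/tmp/w2.npy',allow_pickle=True).item()
n=lambda x:np.round(x,4).tolist()
print(n(pixz(c,294,200,.085)),n(pixz(c,82,200,.085)),n(pix2w(c,285,195)),n(pix2w(c,100,190)))
print('thin',n(pixz(c,303,139,.002)),n(pixz(c,302,188,.002)))
print('tail',n(pixz(c,412,147,.04)),n(pixz(c,405,197,.04)))
"
```

```text
[0.5576, -0.0817, 0.085] [0.4965, 0.1298, 0.085] [0.5599, -0.0716, 0.0845] [0.5127, 0.112, 0.0848]
thin [0.6131, -0.0806, 0.002] [0.5539, -0.0979, 0.002]
tail [0.6417, -0.1967, 0.04] [0.5856, -0.2119, 0.04]
```

Call:
{"method": "jog_arm", "body": {
  "turn": [
    [0,0,0],
    [0,0,0],
    [0,0,0],
    [0,0,0],
    [0,0,0]
  ],
  "slide": [
    [-15,0,-8],
    [0,45,0],
    [0,45,0],
    [0,28,0],
    [0,6,0]
  ],
  "grip": [0,0,0,0,0]
}}

```text
time: 3.6
tool_pos: [0.5654, -0.0597, 0.1197]
tcp_rot: [-0.298, 2.079, -2.074]
wrist_force: [0.6, 0.2, -0.3]
width: 0.0
```

Call:
{"method": "jog_arm", "body": {
  "turn": [
    [0,0,0],
    [0,0,0],
    [0,0,0],
    [0,0,0],
    [0,0,0]
  ],
  "slide": [
    [0,0,0],
    [0,0,0],
    [0,0,0],
    [0,6,0],
    [0,6,0]
  ],
  "grip": [0,0,0,0,0]
}}

```text
time: 4.1
tool_pos: [0.5697, -0.0598, 0.1134]
tcp_rot: [-0.288, 2.07, -2.072]
wrist_force: [-0.8, 0.0, -0.2]
width: -0.001
```

```bash
python3 -c "
from h import *
plan([.571,-.0555,.10],106)"
```

```text
t 4.1 pos [ 0.5697 -0.0598  0.1134] F [-0.76  0.   -0.17] w -0.0
slide [-2.4 13.4 -3.8] axes x,y,z: [[-0.961, -0.275, -0.003], [0.003, -0.0, -1.0], [0.275, -0.961, 0.001]]
tool z yaw -74.0 turn about tool y needed (rad) -0.001 q6 1.144027076404382
```

Call:
{"method": "jog_arm", "body": {
  "turn": [
    [0,0,0],
    [0,0,0],
    [0,0,0],
    [0,0,0],
    [0,0,0]
  ],
  "slide": [
    [-2,2,-4],
    [0,2,0],
    [0,2,0],
    [0,2,0],
    [0,1,0]
  ],
  "grip": [0,0,0,0,0]
}}

```text
time: 4.6
tool_pos: [0.5694, -0.0552, 0.103]
tcp_rot: [-0.291, 2.072, -2.072]
wrist_force: [1.3, -0.3, -0.1]
width: 0.004
```

Call:
{"method": "jog_arm", "body": {
  "turn": [
    [0,0,0],
    [0,0,0]
  ],
  "slide": [
    [0,1,0],
    [0,1,0]
  ],
  "grip": [0,0]
}}

```text
time: 4.8
tool_pos: [0.5695, -0.0555, 0.1016]
tcp_rot: [-0.291, 2.072, -2.073]
wrist_force: [-1.9, -1.4, 4.7]
width: -0.001
```

Call:
{"method": "jog_arm", "body": {
  "turn": [
    [0,0,0],
    [0,0,0]
  ],
  "slide": [
    [0,1,0],
    [0,1,0]
  ],
  "grip": [0,0]
}}

```text
time: 5.0
tool_pos: [0.5694, -0.0561, 0.1]
tcp_rot: [-0.292, 2.071, -2.074]
wrist_force: [-3.6, -2.8, 6.4]
width: -0.001
```

Call:
{"method": "jog_arm", "body": {
  "turn": [
    [0,0,0],
    [0,0,0]
  ],
  "slide": [
    [0,1,0],
    [0,1,0]
  ],
  "grip": [0,0]
}}

```text
time: 5.2
tool_pos: [0.5697, -0.0564, 0.0984]
tcp_rot: [-0.291, 2.07, -2.074]
wrist_force: [-4.0, -4.5, 8.3]
width: 0.001
```

Call:
{"method": "jog_arm", "body": {
  "turn": [
    [0,0,0],
    [0,0,0]
  ],
  "slide": [
    [0,1,0],
    [0,0.5,0]
  ],
  "grip": [0,0]
}}

```text
time: 5.4
tool_pos: [0.5697, -0.0566, 0.0978]
tcp_rot: [-0.291, 2.07, -2.074]
wrist_force: [-6.2, -4.4, 14.3]
width: 0.001
```

Call:
{"method": "jog_arm", "body": {
  "turn": [
    [0,0,0],
    [0,0,0]
  ],
  "slide": [
    [0,0.5,0],
    [0,0,0]
  ],
  "grip": [0,0]
}}

```text
time: 5.6
tool_pos: [0.5697, -0.0566, 0.0978]
tcp_rot: [-0.291, 2.07, -2.074]
wrist_force: [-7.1, -3.8, 14.5]
width: -0.0
```

```bash
cat >> h.py <<'E'
def lidtilt(c,ux=np.array([-.278,.961]),foot=np.array([.5705,-.0555])):
    uy=np.array([-ux[1],ux[0]])
    K=np.array(c['intrinsics']);H,W=c['depth'].shape
    vv,uu=np.mgrid[0:H,0:W];p=cv2.undistortPoints(np.stack([uu.ravel(),vv.ravel()],-1).astype(float)[:,None],K,np.array(c['distortion'],float))[:,0]
    d=c['depth'].ravel();P=(np.stack([p[:,0]*d,p[:,1]*d,d],1)@rot(c).T)+np.array(c['position'])
    r=P[:,:2]-foot;x=r@ux;y=r@uy
    m=(d>0)&(x>0)&(x<180)&(x>-.005)&(x<.185)&(y>-.09)&(y<.01)&(abs(P[:,2]-.085)<.012)
    A=np.c_[x[m],y[m],np.ones(m.sum())];s=np.linalg.lstsq(A,P[m,2],rcond=None)[0]
    res=P[m,2]-A@s;k=abs(res)<.004;s=np.linalg.lstsq(A[k],P[m,2][k],rcond=None)[0]
    return m.sum(),np.round(s,4),res.std()
E
python3 -c "
from h import *
print(lidtilt(np.load('/tmp/top.npy',allow_pickle=True).item()),lidtilt(np.load('/tmp/scene.npy',allow_pickle=True).item()))
print(lidtilt(cam('top','t2.png')),lidtilt(cam('scene','s2.png')));plan([0,0,0])"
```

```text
(np.int64(2865), array([0.0028, 0.0008, 0.0852]), np.float64(0.0025318505681213173)) (np.int64(3482), array([ 0.0027, -0.0015,  0.0841]), np.float64(0.0015519295203308353))
(np.int64(1347), array([ 0.026 , -0.0235,  0.0808]), np.float64(0.002481857143393963)) (np.int64(3318), array([ 0.0267, -0.0192,  0.0798]), np.float64(0.0016517556487735138))
t 5.7 pos [ 0.5697 -0.0566  0.0978] F [-7.22 -3.59 13.63] w 0.0
slide [ 532.    97.5 -211.6] axes x,y,z: [[-0.961, -0.276, 0.0], [0.0, -0.002, -1.0], [0.276, -0.961, 0.002]]
```

View pics/s2.png

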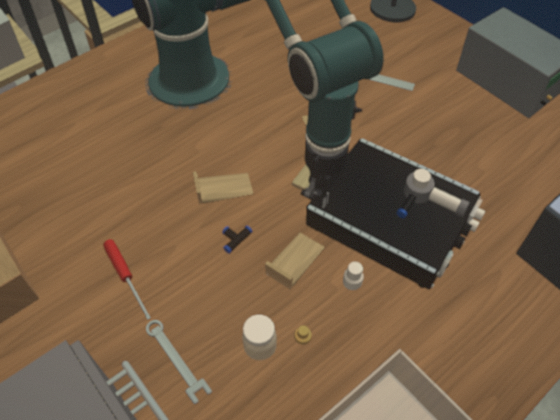

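Call:
{"method": "jog_arm", "body": {
  "turn": [
    [0,0,0],
    [0,0,0],
    [0,0,0],
    [0,0,0],
    [0,0,0]
  ],
  "slide": [
    [0,-5,0],
    [0,-15,0],
    [0,-35,0],
    [0,0,35],
    [0,0,35]
  ],
  "grip": [0,0,0,0,0]
}}

```text
time: 6.2
tool_pos: [0.5904, -0.1226, 0.1529]
tcp_rot: [-0.289, 2.068, -2.07]
wrist_force: [0.3, -0.7, -0.1]
width: 0.001
```

Call:
{"method": "jog_arm", "body": {
  "turn": [
    [0,0,0],
    [0,0,0],
    [0,0,0],
    [0,0,0],
    [0,0,0]
  ],
  "slide": [
    [0,0,40],
    [0,0,40],
    [0,0,35],
    [0,0,0],
    [0,0,0]
  ],
  "grip": [0,0,0,0,0]
}}

```text
time: 6.7
tool_pos: [0.6205, -0.2336, 0.1504]
tcp_rot: [-0.289, 2.074, -2.072]
wrist_force: [0.7, -0.3, -0.3]
width: 0.001
```

```bash
python3 -c "
from h import *
c=cam('wrist','w3.png');np.save('/tmp/w3',c,allow_pickle=True)
c=cam('top','t3.png');print(lidtilt(c))
plan([.6216,-.233,.029],105.5)"
```

```text
(np.int64(2863), array([ 0.0009, -0.001 ,  0.0851]), np.float64(0.002541988919428335))
t 6.8 pos [ 0.6201 -0.2321  0.1502] F [ 1.26  0.57 -0.43] w -0.0
slide [ -1.2 121.2   1.4] axes x,y,z: [[-0.961, -0.276, 0.0], [-0.001, 0.001, -1.0], [0.276, -0.961, -0.001]]
tool z yaw -74.0 turn about tool y needed (rad) 0.009 q6 0.8954123215562301
```

View pics/w3.png

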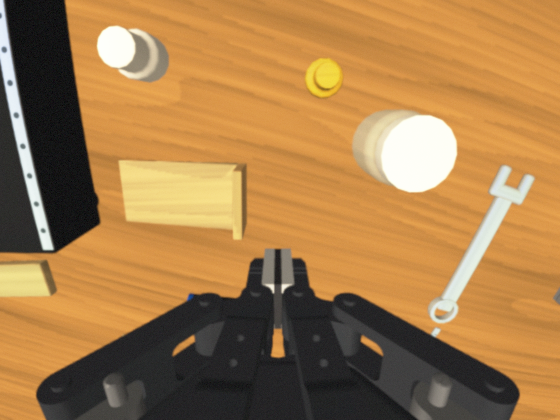

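The wrist view shows the wedge from thin edge (122,191) to plate (240,203). The jar at (418,153) is clear of the fingers, and the lid is level again.

```bash
python3 -c "
from h import *
c=np.load('/tmp/w3.npy',allow_pickle=True).item()
n=lambda x:np.round(x,4).tolist()
print('thin',n(pixz(c,121,161,.002)),n(pixz(c,125,220,.002)))
print('tail',n(pixz(c,245,166,.04)),n(pixz(c,242,239,.04)))
print('corner',n(pixz(c,51,249,.085)))
"
```

```text
thin [0.6139, -0.0831, 0.002] [0.556, -0.0942, 0.002]
tail [0.648, -0.1986, 0.04] [0.5861, -0.2114, 0.04]
corner [0.5593, -0.0776, 0.085]
```

Call:
{"method": "jog_arm", "body": {
  "turn": [
    [0,0,0],
    [0,0,0],
    [0,0,0],
    [0,0,0],
    [0,0,0]
  ],
  "slide": [
    [-1,30,2],
    [0,35,0],
    [0,35,0],
    [0,15,0],
    [0,6,0]
  ],
  "grip": [0,0,0,0,0]
}}

```text
time: 7.3
tool_pos: [0.6203, -0.2328, 0.0271]
tcp_rot: [-0.296, 2.075, -2.07]
wrist_force: [-1.0, 0.1, 0.2]
width: 0.001
```

Call:
{"method": "jog_arm", "body": {
  "turn": [
    [0,0,0],
    [0,0,0],
    [0,0,0]
  ],
  "slide": [
    [0,0,0],
    [0,0,0],
    [0,0,0]
  ],
  "grip": [0,0,0]
}}

```text
time: 7.6
tool_pos: [0.6237, -0.2353, 0.0316]
tcp_rot: [-0.287, 2.068, -2.073]
wrist_force: [-0.5, -0.5, 0.6]
width: -0.003
```

Call:
{"method": "jog_arm", "body": {
  "turn": [
    [0,0,0],
    [0,0,0],
    [0,0,0],
    [0,0,0],
    [0,0,0]
  ],
  "slide": [
    [0,0,-4],
    [0,0,-4],
    [0,0,-4],
    [0,0,-4],
    [0,0,-4]
  ],
  "grip": [0,0,0,0,0]
}}

```text
time: 8.1
tool_pos: [0.6165, -0.2154, 0.0294]
tcp_rot: [-0.291, 2.071, -2.072]
wrist_force: [1.1, -0.9, -0.1]
width: 0.003
```

Call:
{"method": "jog_arm", "body": {
  "turn": [
    [0,0,0],
    [0,0,0],
    [0,0,0],
    [0,0,0],
    [0,0,0]
  ],
  "slide": [
    [0,0,-3],
    [0,0,-3],
    [0,0,-3],
    [0,0,-3],
    [0,0,-3]
  ],
  "grip": [0,0,0,0,0]
}}

```text
time: 8.6
tool_pos: [0.6124, -0.201, 0.0293]
tcp_rot: [-0.29, 2.072, -2.072]
wrist_force: [-0.1, -1.8, 0.5]
width: 0.003
```

Call:
{"method": "jog_arm", "body": {
  "turn": [
    [0,0,0],
    [0,0,0],
    [0,0,0],
    [0,0,0],
    [0,0,0]
  ],
  "slide": [
    [0,0,-3],
    [0,0,-3],
    [0,0,-3],
    [0,0,-2],
    [0,0,0]
  ],
  "grip": [0,0,0,0,0]
}}

```text
time: 9.1
tool_pos: [0.6092, -0.19, 0.0293]
tcp_rot: [-0.291, 2.072, -2.072]
wrist_force: [0.1, -1.8, 0.1]
width: -0.0
```

```bash
python3 -c "
from h import *
c=cam('wrist','w4.png');np.save('/tmp/w4',c,allow_pickle=True)
c=cam('scene','s4.png');np.save('/tmp/s4',c,allow_pickle=True)
cv2.imwrite('pics/cs4.png',cv2.resize(c['img'][130:300,250:450],None,fx=3.5,fy=3.5,interpolation=cv2.INTER_CUBIC)[:600,:,::-1])
plan([.6216,-.233,.029],105.5)"
```

```text
t 9.2 pos [ 0.609  -0.1901  0.0291] F [-0.22 -0.39  0.09] w 0.0
slide [-0.3  0.  44.7] axes x,y,z: [[-0.961, -0.275, 0.0], [-0.001, 0.001, -1.0], [0.275, -0.961, -0.001]]
tool z yaw -74.0 turn about tool y needed (rad) 0.008 q6 0.9499530055308787
```

View pics/cs4.png

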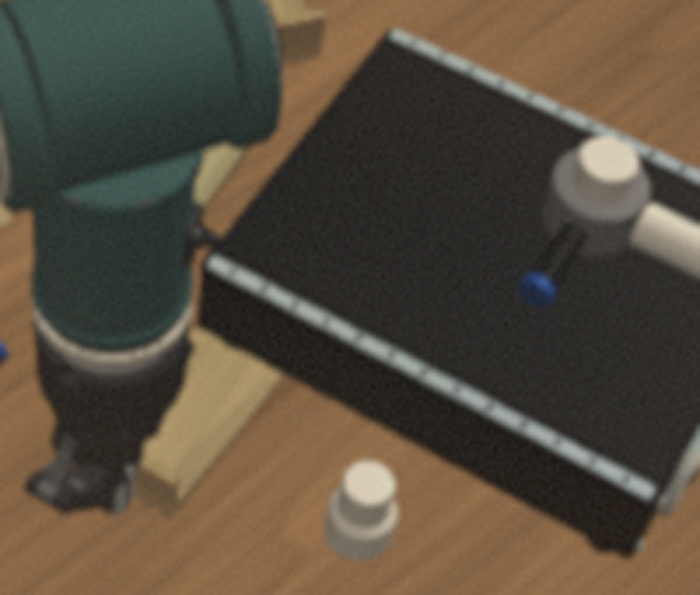

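View pics/w4.png

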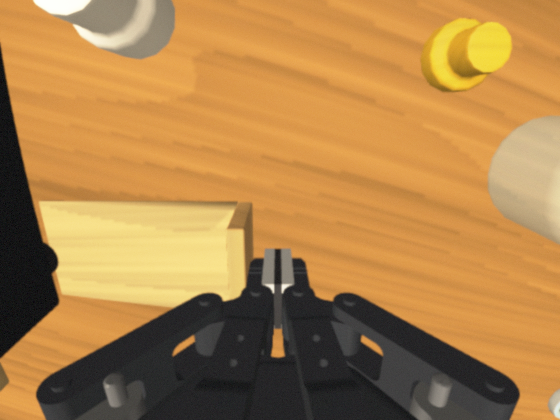

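```bash
cat >> h.py <<'E'
FOOT=np.array([.571,-.0555]);UX=np.array([-.277,.961]);UY=np.array([-.961,-.277])
def inu(p): r=np.array(p)[:2]-FOOT; return np.round([r@UX*1000,r@UY*1000],1)
E
python3 -c "
from h import *
c=np.load('/tmp/w4.npy',allow_pickle=True).item()
n=lambda x:np.round(x,4).tolist()
for px,z in [((252,203),.04),((232,204),.04),((237,295),.04),((252,290),.04),((40,202),.006),((62,293),.006)]: print(px,inu(pixz(c,*px,z)))
print('tcp',inu([.609,-.1901]))
for p in ([.6139,-.0831],[.556,-.0942],[.648,-.1986],[.5861,-.2114],[.6131,-.0806],[.5539,-.0979],[.6417,-.1967],[.5856,-.2119]): print(inu(p))
"
```

```text
(252, 203) [-129.4  -41.9]
(232, 204) [-121.3  -41.5]
(237, 295) [-121.4    1.3]
(252, 290) [-128.2   -1.3]
(40, 202) [-10.2 -32.3]
(62, 293) [-9.2 25.1]
tcp [-139.9    0.8]
[-38.4 -33.6]
[-33.   25.1]
[-158.8  -34.4]
[-154.    28.7]
[-35.8 -33.5]
[-36.   28.2]
[-155.3  -28.8]
[-154.3   29.3]
```

Call:
{"method": "jog_arm", "body": {
  "turn": [
    [0,0,0],
    [0,0,0],
    [0,0,0],
    [0,0,0],
    [0,0,0]
  ],
  "slide": [
    [0,0,-3],
    [0,0,-3],
    [0,0,-3],
    [0,0,-3],
    [0,0,-2]
  ],
  "grip": [0,0,0,0,0]
}}

```text
time: 9.7
tool_pos: [0.6052, -0.1766, 0.0291]
tcp_rot: [-0.291, 2.072, -2.072]
wrist_force: [-0.4, -2.1, -1.1]
width: -0.0
```

Call:
{"method": "jog_arm", "body": {
  "turn": [
    [0,0,0],
    [0,0,0]
  ],
  "slide": [
    [0,0,-1],
    [0,0,-1]
  ],
  "grip": [0,0]
}}

```text
time: 9.9
tool_pos: [0.6051, -0.1754, 0.0293]
tcp_rot: [-0.291, 2.071, -2.073]
wrist_force: [1.5, -4.3, -1.2]
width: 0.001
```

Call:
{"method": "jog_arm", "body": {
  "turn": [
    [0,0,0],
    [0,0,0]
  ],
  "slide": [
    [0,0,-1],
    [0,0,-1]
  ],
  "grip": [0,0]
}}

```text
time: 10.1
tool_pos: [0.6054, -0.1746, 0.03]
tcp_rot: [-0.289, 2.068, -2.074]
wrist_force: [2.7, -7.6, -0.3]
width: 0.005
```

Call:
{"method": "jog_arm", "body": {
  "turn": [
    [0,0,0],
    [0,0,0]
  ],
  "slide": [
    [0,0,-1],
    [0,0,-1]
  ],
  "grip": [0,0]
}}

```text
time: 10.3
tool_pos: [0.6058, -0.174, 0.0306]
tcp_rot: [-0.287, 2.065, -2.075]
wrist_force: [3.0, -11.3, 0.2]
width: -0.002
```

```bash
python3 -c "
from h import *
c=cam('wrist','w5.png');np.save('/tmp/w5',c,allow_pickle=True)
t=cam('top','t5.png');s=cam('scene','s5.png');np.save('/tmp/s5',s,allow_pickle=True);np.save('/tmp/t5',t,allow_pickle=True);print(lidtilt(t),lidtilt(s))
plan([.6216,-.233,.029],105.5);print(inu(bot.read_state()['tool_pos']))"
```

```text
(np.int64(2859), array([0.0039, 0.0005, 0.085 ]), np.float64(0.00256796951279923)) (np.int64(3461), array([ 0.0015, -0.0028,  0.0841]), np.float64(0.0015653045723039198))
t 10.45 pos [ 0.6059 -0.174   0.0307] F [ 2.22 -9.86 -0.85] w -0.0
slide [ 1.1  2.  61.1] axes x,y,z: [[-0.961, -0.276, -0.003], [0.005, -0.004, -1.0], [0.276, -0.961, 0.005]]
tool z yaw -74.0 turn about tool y needed (rad) 0.009 q6 0.9759396576975212
[-123.5   -0.7]
```

View pics/w5.png

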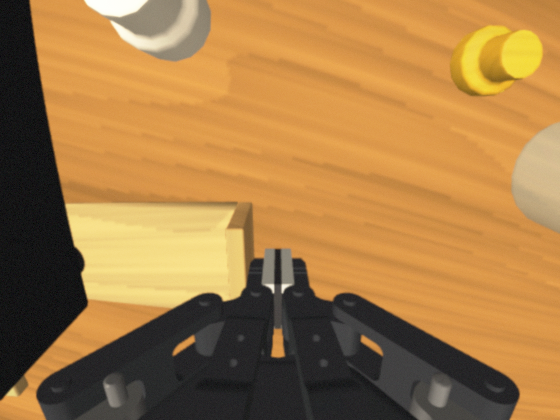

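```bash
python3 -c "
from h import *
c=np.load('/tmp/w5.npy',allow_pickle=True).item()
for px,z in [((253,203),.04),((232,204),.04),((237,297),.04)]: print(px,inu(pixz(c,*px,z)))
print('foot edge',inu(pixz(c,84,263,.012)),inu(pixz(np.load('/tmp/w4.npy',allow_pickle=True).item(),57,261,.012)))
a=np.load('/tmp/top.npy',allow_pickle=True).item()['img'];b=np.load('/tmp/t5.npy',allow_pickle=True).item()['img']
g=lambda i:np.float32(cv2.cvtColor(i[90:215,145:250],cv2.COLOR_RGB2GRAY))
print(cv2.phaseCorrelate(g(a),g(b)))
t=b
cv2.imwrite('pics/ct5.png',cv2.resize(t[85:245,140:330],None,fx=4,fy=4,interpolation=cv2.INTER_CUBIC)[:600,:,::-1])
s=np.load('/tmp/s5.npy',allow_pickle=True).item()['img']
cv2.imwrite('pics/cs5.png',cv2.resize(s[190:290,280:380],None,fx=6,fy=6,interpolation=cv2.INTER_CUBIC)[:600,:,::-1])
"
```

```text
(253, 203) [-113.2  -42.6]
(232, 204) [-104.6  -42.2]
(237, 297) [-104.7    2. ]
foot edge [-15.9   0.3] [-16.8   0.2]
((-0.06518439026696399, 0.49470332874281553), 1.0056643729033294)
```

View pics/cs5.png

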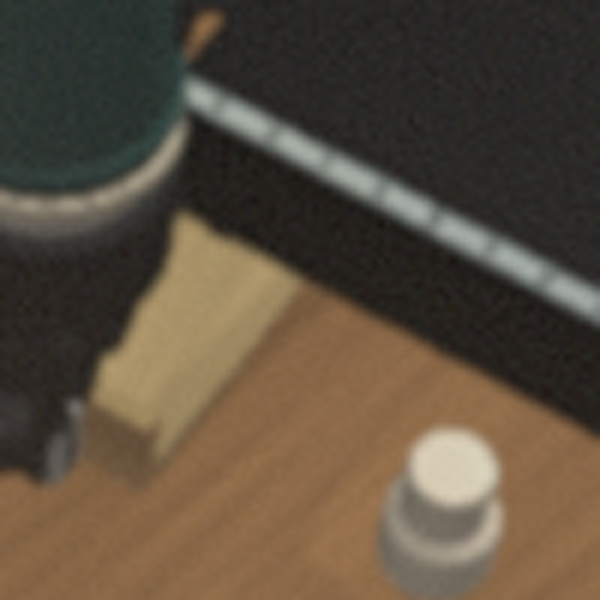

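Call:
{"method": "jog_arm", "body": {
  "turn": [
    [0,0,0],
    [0,0,0]
  ],
  "slide": [
    [0,0,-1],
    [0,0,0]
  ],
  "grip": [0,0]
}}

```text
time: 10.65
tool_pos: [0.606, -0.1737, 0.031]
tcp_rot: [-0.286, 2.063, -2.076]
wrist_force: [1.7, -10.9, -0.2]
width: 0.003
```

Call:
{"method": "jog_arm", "body": {
  "turn": [
    [0,0,0],
    [0,0,0]
  ],
  "slide": [
    [0,0,-1],
    [0,0,0]
  ],
  "grip": [0,0]
}}

```text
time: 10.85
tool_pos: [0.6063, -0.1733, 0.0314]
tcp_rot: [-0.285, 2.062, -2.077]
wrist_force: [3.4, -13.0, 0.3]
width: -0.003
```

Call:
{"method": "jog_arm", "body": {
  "turn": [
    [0,0,0],
    [0,0,0]
  ],
  "slide": [
    [0,0,-1],
    [0,0,0]
  ],
  "grip": [0,0]
}}

```text
time: 11.05
tool_pos: [0.6064, -0.1729, 0.0317]
tcp_rot: [-0.284, 2.06, -2.077]
wrist_force: [3.4, -13.8, 0.0]
width: 0.004
```

Call:
{"method": "jog_arm", "body": {
  "turn": [
    [0,0,0],
    [0,0,0]
  ],
  "slide": [
    [0,0,-1],
    [0,0,-1]
  ],
  "grip": [0,0]
}}

```text
time: 11.25
tool_pos: [0.6064, -0.1715, 0.032]
tcp_rot: [-0.283, 2.059, -2.078]
wrist_force: [3.8, -15.5, 0.5]
width: -0.003
```

Call:
{"method": "jog_arm", "body": {
  "turn": [
    [0,0,0],
    [0,0,0]
  ],
  "slide": [
    [0,0,-1],
    [0,0,0]
  ],
  "grip": [0,0]
}}

```text
time: 11.45
tool_pos: [0.606, -0.1703, 0.032]
tcp_rot: [-0.283, 2.059, -2.077]
wrist_force: [3.9, -15.6, -0.7]
width: -0.002
```

```bash
python3 -c "
from h import *
c=cam('wrist','w6.png');np.save('/tmp/w6',c,allow_pickle=True)
s=cam('scene','s6.png');np.save('/tmp/s6',s,allow_pickle=True);print(lidtilt(s))
plan([.6216,-.233,.029],105.5);print(inu(bot.read_state()['tool_pos']))
s0=np.load('/tmp/scene.npy',allow_pickle=True).item()['img'];s5=np.load('/tmp/s5.npy',allow_pickle=True).item()['img']
g=lambda i:np.float32(cv2.cvtColor(i[165:300,340:480],cv2.COLOR_RGB2GRAY))
w=cv2.createHanningWindow((140,135),cv2.CV_32F)
print(cv2.phaseCorrelate(g(s0),g(s5),w),cv2.phaseCorrelate(g(s0),g(s['img']),w))
"
```

```text
(np.int64(3453), array([0.0019, 0.    , 0.0842]), np.float64(0.0015890656686236256))
t 11.55 pos [ 0.606  -0.1703  0.0319] F [  4.33 -14.79   0.9 ] w -0.0
slide [ 2.3  3.5 64.6] axes x,y,z: [[-0.961, -0.276, -0.006], [0.009, -0.007, -1.0], [0.276, -0.961, 0.01]]
tool z yaw -74.0 turn about tool y needed (rad) 0.009 q6 0.9838190455164288
[-120.    -1.8]
((0.07514520124516366, 0.5267587917381888), 1.1881038946379359) ((0.1489675365960892, 0.06449263822347007), 1.0944356645576256)
```

View pics/w6.png

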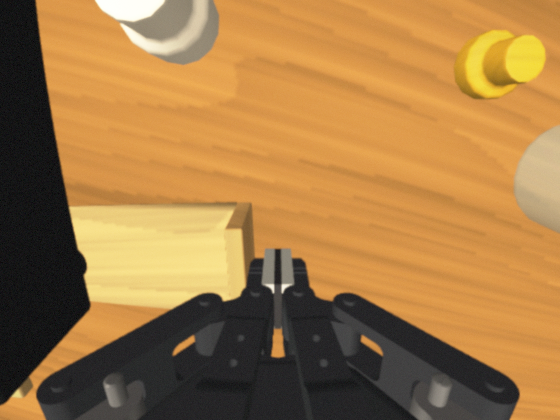

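```bash
python3 -c "
from h import *
c=[np.load(f'/tmp/w{i}.npy',allow_pickle=True).item() for i in (5,6)]
def g(i): return np.float32(cv2.cvtColor(i['img'],cv2.COLOR_RGB2GRAY))
def sh(r):
    y0,y1,x0,x1=r; w=cv2.createHanningWindow((x1-x0,y1-y0),cv2.CV_32F)
    return cv2.phaseCorrelate(g(c[0])[y0:y1,x0:x1],g(c[1])[y0:y1,x0:x1],w)
for n,r,p,z in [('adaptor base',(10,70,130,220),(165,20),0.02),('foot',(240,290,55,105),(84,263),.01),('unitedge',(200,320,50,110),(86,290),.02),('plate',(195,305,210,262),(240,250),.04),('coupling',(20,100,440,540),(480,65),.01)]:
    d,q=sh(r); a=pixz(c[0],*p,z);b=pixz(c[1],p[0]+d[0],p[1]+d[1],z);print(n,np.round(d,2),round(q,2),'unit-frame mm',inu(b)-inu(a))
T=[np.load(f,allow_pickle=True).item() for f in('/tmp/top.npy','/tmp/t5.npy')]
s=[np.load(f,allow_pickle=True).item() for f in('/tmp/scene.npy','/tmp/s4.npy','/tmp/s5.npy','/tmp/s6.npy')]
for i in (1,2,3):
  for r in [(150,300,330,470),(185,210,345,375),(195,270,325,430),(300,360,235,320)]:
    y0,y1,x0,x1=r;w=cv2.createHanningWindow((x1-x0,y1-y0),cv2.CV_32F)
    print(i,r,np.round(cv2.phaseCorrelate(g(s[0])[y0:y1,x0:x1],g(s[i])[y0:y1,x0:x1],w)[0],2))
"
```

```text
adaptor base [9.69 3.84] 0.52 unit-frame mm [ 0.  -0.1]
foot [2.27 1.96] 1.02 unit-frame mm [3.  0.4]
unitedge [2.49 2.52] 1.05 unit-frame mm [3.1 1. ]
plate [-0.62 -0.  ] 0.98 unit-frame mm [ 4.  -0.5]
coupling [3.9  4.08] 0.95 unit-frame mm [-0.2  0.1]
1 (150, 300, 330, 470) [ 0.09 -0.05]
1 (185, 210, 345, 375) [0.69 4.16]
1 (195, 270, 325, 430) [0.09 0.47]
1 (300, 360, 235, 320) [ 0.04 -0.07]
2 (150, 300, 330, 470) [ 0.09 -0.01]
2 (185, 210, 345, 375) [ 0.14 -0.15]
2 (195, 270, 325, 430) [0.15 0.52]
2 (300, 360, 235, 320) [ 0.02 -0.01]
3 (150, 300, 330, 470) [ 0.31 -0.34]
3 (185, 210, 345, 375) [0.6  0.83]
3 (195, 270, 325, 430) [ 0.04 -0.16]
3 (300, 360, 235, 320) [ 0.05 -0.06]
```

```bash
python3 -c "
from h import *
for k in (5,6):
  c=np.load(f'/tmp/w{k}.npy',allow_pickle=True).item()
  cv2.imwrite(f'pics/z{k}.png',cv2.resize(cv2.convertScaleAbs(c['img'][190:330,0:270],alpha=1.6,beta=20),None,fx=2.9,fy=2.9,interpolation=cv2.INTER_CUBIC)[:,:,::-1])
"
```

```text
(no output)
```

View pics/z6.png

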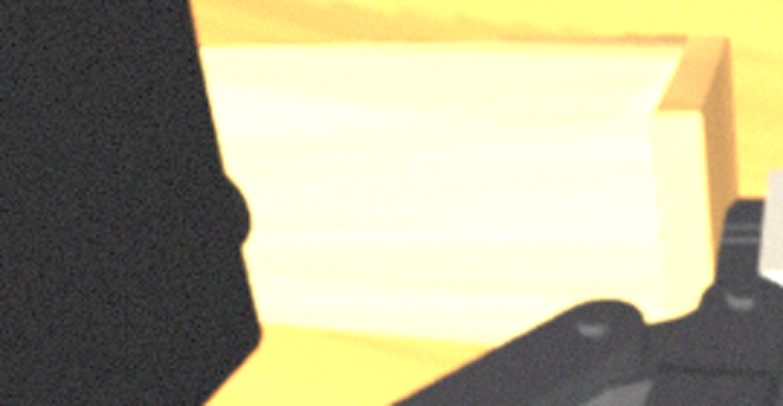

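```bash
python3 -c "
from h import *
for k,P in ((6,None),):
  c=np.load(f'/tmp/w{k}.npy',allow_pickle=True).item()
  f=lambda a,b:(a/2.9,190+b/2.9)
  for n,p,z in [('outer top',(701,109),.04),('inner top',(656,110),.04),('outer bot',(728,38),0),('inner bot',(688,40),0),('box edge bottom corner',(262,330),.02),('box edge low',(241,245),.02),('box edge hi',(193,5),.02),('foot edge z5',(250,218),.005),('foot z15',(250,218),.015)]:
    print(n,inu(pixz(c,*f(*p),z)))
  print('tcp',inu(bot.read_state()['tool_pos']))
"
```

```text
outer top [-104.5  -32.5]
inner top [-97.9 -32.4]
outer bot [-105.5  -31.3]
inner bot [-97.8 -31. ]
box edge bottom corner [-15.7  20.7]
box edge low [-15.6   2.2]
box edge hi [-16.5 -43.6]
foot edge z5 [-7.7  4.7]
foot z15 [-15.   -0.7]
tcp [-120.    -1.8]
```

Reading the push-plate corners correctly, I get a thin edge only about 10.5 mm past the foot centre. Slow pushing at 15 N slid the unit about 3 mm. I'll back off and use a short brisk tap to seat the wedge a few mm deeper, so the unit's inertia holds it in place.

Call:
{"method": "jog_arm", "body": {
  "turn": [
    [0,0,0],
    [0,0,0],
    [0,0,0]
  ],
  "slide": [
    [0,0,10],
    [0,0,12],
    [0,0,0]
  ],
  "grip": [0,0,0]
}}

```text
time: 11.85
tool_pos: [0.6084, -0.1876, 0.0292]
tcp_rot: [-0.289, 2.073, -2.072]
wrist_force: [1.4, -0.1, -0.3]
width: -0.001
```

Call:
{"method": "jog_arm", "body": {
  "turn": [
    [0,0,0],
    [0,0,0],
    [0,0,0],
    [0,0,0]
  ],
  "slide": [
    [0,0,0],
    [0,0,-23],
    [0,0,18],
    [0,0,0]
  ],
  "grip": [0,0,0,0]
}}

```text
time: 12.25
tool_pos: [0.6075, -0.1831, 0.0295]
tcp_rot: [-0.29, 2.071, -2.072]
wrist_force: [-0.5, 0.0, 0.2]
width: 0.003
```

```bash
python3 -c "
from h import *
c=cam('wrist','w7.png');np.save('/tmp/w7',c,allow_pickle=True)
s=cam('scene','s7.png');np.save('/tmp/s7',s,allow_pickle=True);print(lidtilt(s))
plan([.6216,-.233,.029],105.5);print(inu(bot.read_state()['tool_pos']))
cv2.imwrite('pics/z7.png',cv2.resize(cv2.convertScaleAbs(c['img'][190:330,0:270],alpha=1.6,beta=20),None,fx=2.9,fy=2.9,interpolation=cv2.INTER_CUBIC)[:,:,::-1])
"
```

```text
(np.int64(3465), array([ 0.0016, -0.0025,  0.0841]), np.float64(0.001581960506137973))
t 12.35 pos [ 0.6069 -0.1824  0.0291] F [ 0.27 -0.44 -0.5 ] w 0.0
slide [-0.2  0.1 52.7] axes x,y,z: [[-0.962, -0.274, 0.0], [-0.0, 0.0, -1.0], [0.274, -0.962, -0.001]]
tool z yaw -74.1 turn about tool y needed (rad) 0.007 q6 0.9612370770251188
[-131.9    0.6]
```

View pics/z7.png

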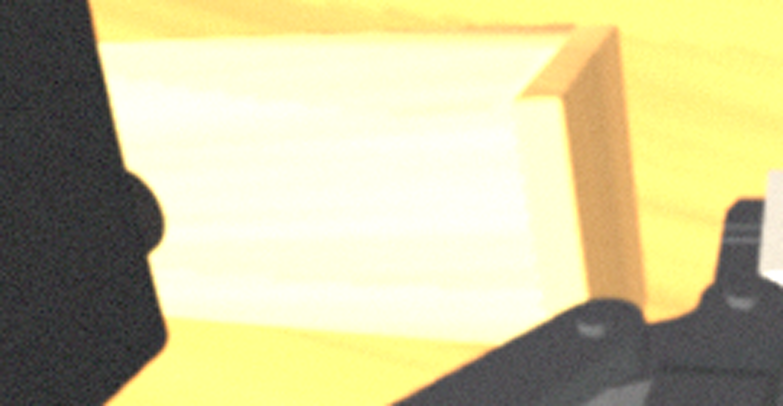

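```bash
cat >> h.py <<'E'
def rep(c,D):
    f=lambda a,b:(a/2.9,190+b/2.9)
    for n,(p,z) in D.items(): print(n,inu(pixz(c,*f(*p),z)))
E
python3 -c "
from h import *
c=np.load('/tmp/w7.npy',allow_pickle=True).item()
rep(c,{'outer top':((562,97),.04),'inner top':((516,98),.04),'outer bot':((618,28),0),'inner bot':((576,27),0),'box corner':((166,335),.02),'box low':((148,255),.02),'box hi':((91,5),.02),'foot':((163,215),.005)})
"
```

```text
outer top [-97.9 -33.3]
inner top [-91.2 -33.2]
outer bot [-97.6 -31.8]
inner bot [-89.7 -32.1]
box corner [-9.3 23.6]
box low [-10.3   5.9]
box hi [-11.8 -42.1]
foot [-2.6  5.7]
```

```bash
python3 -c "
from h import *
c=np.load('/tmp/w7.npy',allow_pickle=True).item()
f=lambda a,b:(a/2.9,190+b/2.9)
w=lambda p,z:pixz(c,*f(*p),z)[:2]
o1,o2=w((562,97),.04),w((586,295),.04)
o3,o4=w((618,28),0),w((644,290),0)
b1,b2=w((91,5),.02),w((148,255),.02); bc=w((166,335),.02)
for n,a,b in(('plate top',o1,o2),('plate bot',o3,o4),('box',b1,b2),('box-c',b1,bc)): print(n,inu(a),inu(b),np.degrees(np.arctan2(*(b-a)[::-1]))%180)
"
```

```text
plate top [-97.9 -33.3] [-98.6  -0.5] 17.304438621983877
plate bot [-97.6 -31.8] [-99.1  24.8] 17.51612516491474
box [-11.8 -42.1] [-10.3   5.9] 14.300031740257083
box-c [-11.8 -42.1] [-9.3 23.6] 13.880748916144654
```

Call:
{"method": "jog_arm", "body": {
  "turn": [
    [0,0,0],
    [0,0,0],
    [0,0,0],
    [0,0,0],
    [0,0,0]
  ],
  "slide": [
    [0,0,6],
    [0,-40,0],
    [0,-40,0],
    [0,0,0],
    [0,0,0]
  ],
  "grip": [0,0,0,0,0]
}}

```text
time: 12.85
tool_pos: [0.6097, -0.1883, 0.111]
tcp_rot: [-0.287, 2.069, -2.072]
wrist_force: [-0.7, 0.0, -0.5]
width: -0.001
```

```bash
python3 -c "
from h import *
c=cam('wrist','w8.png');np.save('/tmp/w8',c,allow_pickle=True)
s=cam('scene','s8.png');np.save('/tmp/s8',s,allow_pickle=True);print(lidtilt(s))
plan([.571,-.0555,.029],105.5)
cv2.imwrite('pics/z8.png',cv2.resize(cv2.convertScaleAbs(c['img'][130:330,20:290],alpha=1.5,beta=15),None,fx=2.9,fy=2.9,interpolation=cv2.INTER_CUBIC)[:,:,::-1])
"
```

```text
(np.int64(3457), array([ 0.0017, -0.001 ,  0.0841]), np.float64(0.0015715387802771076))
t 12.95 pos [ 0.6075 -0.1875  0.1081] F [ 0.17  0.01 -0.71] w -0.0
slide [  -1.3   79.2 -136.8] axes x,y,z: [[-0.961, -0.275, 0.002], [-0.002, 0.001, -1.0], [0.275, -0.961, -0.001]]
tool z yaw -74.0 turn about tool y needed (rad) 0.008 q6 0.953615776618794
```

View pics/z8.png

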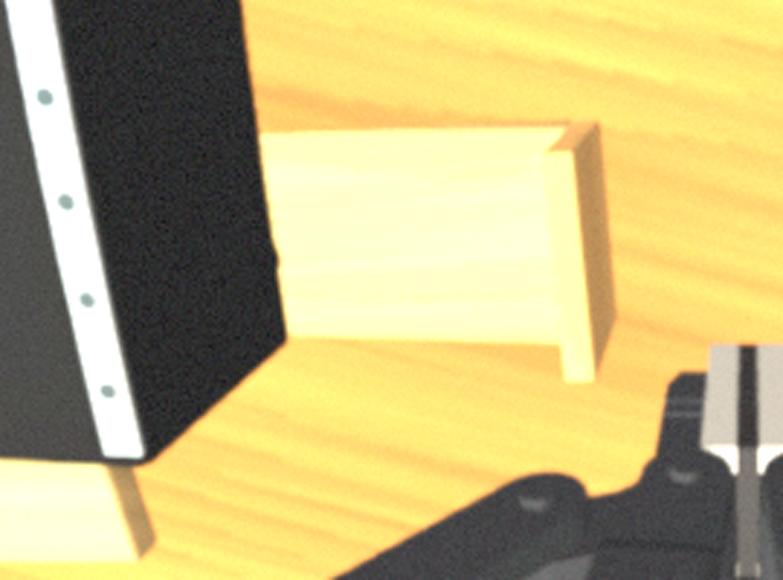

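```bash
python3 -c "
from h import *
c=np.load('/tmp/w8.npy',allow_pickle=True).item()
f=lambda a,b:(20+a/2.9,130+b/2.9)
w=lambda p,z:pixz(c,*f(*p),z)[:2]
of,on=w((573,152),.04),w((595,381),.04); jf,jn=w((547,151),.04),w((565,382),.04)
bf=w((600,123),0)
lo=w((286,338),.02);hi=w((241,5),.02)
L=w((147,460),.085);LH=w((52,5),.085)
ang=lambda a,b:np.degrees(np.arctan2(*(b-a)[::-1]))%180
print('plate',inu(of),inu(on),ang(of,on),ang(jf,jn),'len',np.linalg.norm(of-on),'in',inu(jf),inu(jn),'bot',inu(bf))
print('box',inu(lo),inu(hi),ang(lo,hi),'lid',inu(L),inu(LH),ang(L,LH))
for yaw,cor in((ang(lo,hi),lo),(ang(L,LH),L),(ang(lo,hi),(lo+L)/2)):
    t=np.radians(yaw+90);ux=np.array([np.cos(t),np.sin(t)]);uy=np.array([-ux[1],ux[0]])
    foot=cor+.02*ux-.02*uy
    a=np.radians(ang(of,on)+90);wx=np.array([np.cos(a),np.sin(a)])
    for m,l in(((of+on)/2,.12),((jf+jn)/2,.112)):
        th=m+l*wx; print('foot',inu(foot),np.round(foot,4),'thin in unit',np.round([(th-foot)@ux*1e3,(th-foot)@uy*1e3],1))
"
```

```text
plate [-97.9 -32.6] [-99.7  26.8] 17.83031573376536 16.286987851319537 len 0.0593929950057228 in [-91.9 -32.9] [-92.1  27.1] bot [-97.8 -31.6]
box [-9.6 24.5] [-12.4 -66.2] 14.279588112251675 lid [-12.3  22.4] [-14.3 -70.6] 14.870998801766905
foot [9.8 3.9] [ 0.5645 -0.0472] thin in unit [11.4 -2.8]
foot [9.8 3.9] [ 0.5645 -0.0472] thin in unit [10.3 -3. ]
foot [7.3 1.9] [ 0.5671 -0.0491] thin in unit [13.9 -0.9]
foot [7.3 1.9] [ 0.5671 -0.0491] thin in unit [12.8 -1.1]
foot [8.4 2.8] [ 0.566  -0.0482] thin in unit [12.8 -1.7]
foot [8.4 2.8] [ 0.566  -0.0482] thin in unit [11.6 -1.9]
```

Call:
{"method": "jog_arm", "body": {
  "turn": [
    [0,0,0],
    [0,0,0],
    [0,0,0],
    [0,0,0],
    [0,0,0]
  ],
  "slide": [
    [0,35,12],
    [0,35,0],
    [0,10,0],
    [0,0,0],
    [0,0,0]
  ],
  "grip": [0,0,0,0,0]
}}

```text
time: 13.45
tool_pos: [0.6118, -0.199, 0.0293]
tcp_rot: [-0.291, 2.073, -2.072]
wrist_force: [0.2, -0.5, 0.3]
width: 0.001
```

```bash
python3 -c "
from h import *
plan([.571,-.0555,.029],105.5);print(inu(bot.read_state()['tool_pos']))"
```

```text
t 13.45 pos [ 0.6118 -0.199   0.0293] F [ 0.19 -0.47  0.27] w 0.0
slide [  -0.3    0.4 -149.2] axes x,y,z: [[-0.961, -0.275, 0.0], [-0.001, 0.0, -1.0], [0.275, -0.961, -0.0]]
tool z yaw -74.0 turn about tool y needed (rad) 0.008 q6 0.9385765901698919
[-149.2    0.5]
```

Call:
{"method": "jog_arm", "body": {
  "turn": [
    [0,0,0],
    [0,0,0],
    [0,0,0],
    [0,0,0]
  ],
  "slide": [
    [0,0,-39],
    [0,0,25],
    [0,0,5],
    [0,0,0]
  ],
  "grip": [0,0,0,0]
}}

```text
time: 13.85
tool_pos: [0.6112, -0.1917, 0.0315]
tcp_rot: [-0.286, 2.069, -2.073]
wrist_force: [-0.1, 0.1, -0.7]
width: 0.002
```

Call:
{"method": "jog_arm", "body": {
  "turn": [
    [0,0,0],
    [0,0,0],
    [0,0,0],
    [0,0,0],
    [0,0,0]
  ],
  "slide": [
    [0,-40,0],
    [0,-40,0],
    [0,0,0],
    [0,0,0],
    [0,0,0]
  ],
  "grip": [0,0,0,0,0]
}}

```text
time: 14.35
tool_pos: [0.6086, -0.1902, 0.1087]
tcp_rot: [-0.292, 2.074, -2.072]
wrist_force: [0.4, 0.2, -0.2]
width: 0.004
```

```bash
python3 -c "
from h import *
c=cam('wrist','w9.png');np.save('/tmp/w9',c,allow_pickle=True)
s=cam('scene','s9.png');np.save('/tmp/s9',s,allow_pickle=True);print(lidtilt(s))
plan([.571,-.0555,.029],105.5)
cv2.imwrite('pics/z9.png',cv2.resize(cv2.convertScaleAbs(c['img'][130:330,20:290],alpha=1.5,beta=15),None,fx=2.9,fy=2.9,interpolation=cv2.INTER_CUBIC)[:,:,::-1])
"
```

```text
(np.int64(3473), array([0.    , 0.0001, 0.0845]), np.float64(0.0015774339108673402))
t 14.45 pos [ 0.608  -0.19    0.1076] F [-0.55 -0.15 -0.63] w 0.0
slide [  -1.6   78.8 -139.3] axes x,y,z: [[-0.961, -0.275, 0.003], [-0.003, 0.001, -1.0], [0.275, -0.961, -0.002]]
tool z yaw -74.0 turn about tool y needed (rad) 0.008 q6 0.9500826518102672
```

View pics/z9.png

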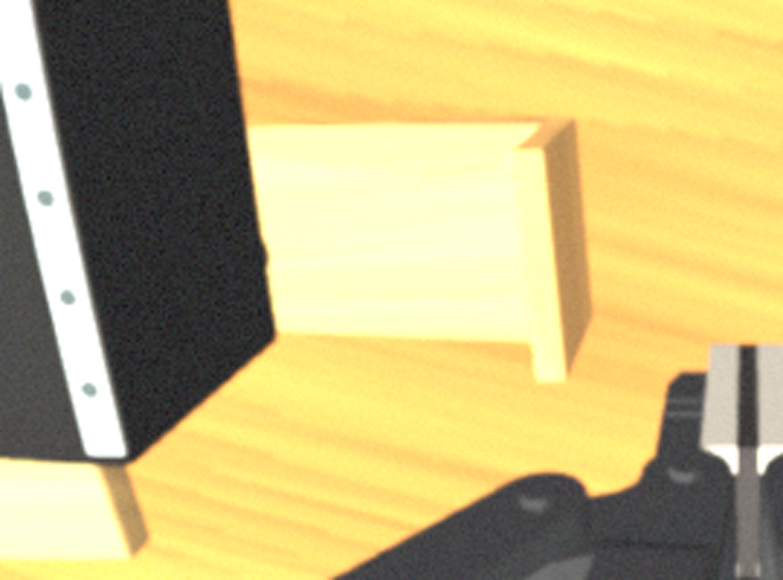

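```bash
python3 -c "
from h import *
c=np.load('/tmp/w9.npy',allow_pickle=True).item()
f=lambda a,b:(20+a/2.9,130+b/2.9)
w=lambda p,z:pixz(c,*f(*p),z)[:2]
of,on=w((545,149),.04),w((567,381),.04); jf,jn=w((519,148),.04),w((536,381),.04)
bf=w((577,120),0)
lo=w((275,334),.02);hi=w((229,5),.02)
L=w((128,460),.085);LH=w((36,5),.085)
ang=lambda a,b:np.degrees(np.arctan2(*(b-a)[::-1]))%180
print('plate',inu(of),inu(on),ang(of,on),ang(jf,jn),'bot',inu(bf))
print('box',inu(lo),inu(hi),ang(lo,hi),'lid',inu(L),inu(LH),ang(L,LH))
for yaw,cor in((ang(lo,hi),lo),(ang(L,LH),L),(ang(lo,hi),(lo+L)/2)):
    t=np.radians(yaw+90);ux=np.array([np.cos(t),np.sin(t)]);uy=np.array([-ux[1],ux[0]])
    foot=cor+.02*ux-.02*uy
    a=np.radians(ang(of,on)+90);wx=np.array([np.cos(a),np.sin(a)])
    for m,l in(((of+on)/2,.12),((jf+jn)/2,.112)):
        th=m+l*wx; print('foot',inu(foot),np.round(foot,4),'thin in unit',np.round([(th-foot)@ux*1e3,(th-foot)@uy*1e3],1))
"
```

```text
plate [-93.3 -32. ] [-94.4  27.5] 17.15146394383359 15.38909613400034 bot [-93.1 -31. ]
box [-9.  24.3] [-11.9 -64.5] 14.218247806618113 lid [-11.   22.9] [-14.4 -69.2] 13.96268820872181
foot [10.4  3.7] [ 0.5646 -0.0466] thin in unit [15.9 -3.2]
foot [10.4  3.7] [ 0.5646 -0.0466] thin in unit [14.9 -3.5]
foot [8.2 2.2] [ 0.5666 -0.0482] thin in unit [18.  -1.5]
foot [8.2 2.2] [ 0.5666 -0.0482] thin in unit [16.9 -1.8]
foot [9.3 3. ] [ 0.5655 -0.0473] thin in unit [16.9 -2.4]
foot [9.3 3. ] [ 0.5655 -0.0473] thin in unit [15.8 -2.7]
```

The sharp tap worked: the thin edge is now about 16 mm past the foot centre, with under 1 mm of extra shove (about 8 to 9 mm in total). The lid is level. Next is the check press.

Call:
{"method": "jog_arm", "body": {
  "turn": [
    [0,0,0],
    [0,0,0],
    [0,0,0],
    [0,0,0],
    [0,0,0]
  ],
  "slide": [
    [0,-40,0],
    [0,0,-38],
    [0,0,-38],
    [0,0,-38],
    [1,0,-34]
  ],
  "grip": [0,0,0,0,0]
}}

```text
time: 14.95
tool_pos: [0.566, -0.0469, 0.1477]
tcp_rot: [-0.293, 2.075, -2.072]
wrist_force: [0.4, -0.3, -0.4]
width: 0.002
```

Call:
{"method": "jog_arm", "body": {
  "turn": [
    [0,0,0],
    [0,0,0],
    [0,0,0],
    [0,0,0],
    [0,0,0]
  ],
  "slide": [
    [0,20,0],
    [0,14,0],
    [0,0,0],
    [0,0,0],
    [0,0,0]
  ],
  "grip": [0,0,0,0,0]
}}

```text
time: 15.45
tool_pos: [0.5682, -0.0492, 0.1155]
tcp_rot: [-0.289, 2.072, -2.073]
wrist_force: [-0.2, -0.7, 0.2]
width: 0.003
```

```bash
python3 -c "
from h import *
plan([.566,-.048,.103],105.5)"
```

```text
t 15.45 pos [ 0.5682 -0.0492  0.1155] F [-0.21 -0.72  0.22] w 0.0
slide [ 1.7 12.5 -1.8] axes x,y,z: [[-0.962, -0.274, -0.0], [0.0, -0.0, -1.0], [0.274, -0.962, 0.0]]
tool z yaw -74.1 turn about tool y needed (rad) 0.007 q6 1.163065796778482
```

Call:
{"method": "jog_arm", "body": {
  "turn": [
    [0,0,0],
    [0,0,0],
    [0,0,0],
    [0,0,0],
    [0,0,0]
  ],
  "slide": [
    [0,4,0],
    [0,3,0],
    [0,2,0],
    [0,1,0],
    [0,1,0]
  ],
  "grip": [0,0,0,0,0]
}}

```text
time: 15.95
tool_pos: [0.5676, -0.0485, 0.1042]
tcp_rot: [-0.291, 2.072, -2.072]
wrist_force: [0.1, -0.5, 0.3]
width: -0.001
```

Call:
{"method": "jog_arm", "body": {
  "turn": [
    [0,0,0],
    [0,0,0]
  ],
  "slide": [
    [0,1,0],
    [0,1,0]
  ],
  "grip": [0,0]
}}

```text
time: 16.15
tool_pos: [0.5677, -0.0484, 0.1023]
tcp_rot: [-0.291, 2.072, -2.072]
wrist_force: [-0.8, 0.1, 0.0]
width: 0.001
```

Call:
{"method": "jog_arm", "body": {
  "turn": [
    [0,0,0],
    [0,0,0]
  ],
  "slide": [
    [0,0.5,0],
    [0,0,0]
  ],
  "grip": [0,0]
}}

```text
time: 16.35
tool_pos: [0.5677, -0.0484, 0.1021]
tcp_rot: [-0.291, 2.072, -2.072]
wrist_force: [-0.9, 0.1, 1.8]
width: -0.0
```

Call:
{"method": "jog_arm", "body": {
  "turn": [
    [0,0,0],
    [0,0,0]
  ],
  "slide": [
    [0,1,0],
    [0,0.5,0]
  ],
  "grip": [0,0]
}}

```text
time: 16.55
tool_pos: [0.5677, -0.0485, 0.102]
tcp_rot: [-0.291, 2.072, -2.072]
wrist_force: [-5.5, 0.1, 14.5]
width: 0.004
```

Call:
{"method": "jog_arm", "body": {
  "turn": [
    [0,0,0],
    [0,0,0]
  ],
  "slide": [
    [0,0.5,0],
    [0,0,0]
  ],
  "grip": [0,0]
}}

```text
time: 16.75
tool_pos: [0.5677, -0.0485, 0.102]
tcp_rot: [-0.291, 2.072, -2.072]
wrist_force: [-6.2, 0.8, 13.3]
width: 0.001
```

Call:
{"method": "jog_arm", "body": {
  "turn": [
    [0,0,0],
    [0,0,0],
    [0,0,0],
    [0,0,0],
    [0,0,0]
  ],
  "slide": [
    [0,0,0],
    [0,0,0],
    [0,0,0],
    [0,0,0],
    [0,0,0]
  ],
  "grip": [0,0,0,0,0]
}}

```text
time: 17.25
tool_pos: [0.5677, -0.0485, 0.102]
tcp_rot: [-0.291, 2.072, -2.072]
wrist_force: [-5.9, 0.5, 13.4]
width: 0.003
```

```bash
python3 -c "
from h import *
s=cam('scene','s10.png');t=cam('top','t10.png');u=np.array([np.cos(np.radians(104.2)),np.sin(np.radians(104.2))]);f=np.array([.566,-.048])
print(lidtilt(s,u,f),lidtilt(t,u,f)); plan([.566,-.048,.103])
g=lambda i:np.float32(cv2.cvtColor(i,cv2.COLOR_RGB2GRAY))
s0=np.load('/tmp/scene.npy',allow_pickle=True).item()['img']
for n,(y0,y1,x0,x1) in {'adaptor':(255,295,335,375),'jar':(305,365,230,290),'coupling':(320,350,285,320),'tee':(215,260,215,260),'screwdriver':(235,320,95,155),'wrench':(315,400,140,215)}.items():
  print(n,np.round(cv2.phaseCorrelate(g(s0[y0:y1,x0:x1]),g(s['img'][y0:y1,x0:x1]),cv2.createHanningWindow((x1-x0,y1-y0),cv2.CV_32F))[0],2))
"
```

```text
(np.int64(3227), array([ 0.0027, -0.002 ,  0.084 ]), np.float64(0.0015955054140883531)) (np.int64(1294), array([ 0.0025, -0.0004,  0.085 ]), np.float64(0.0026135032745481486))
t 17.35 pos [ 0.5677 -0.0485  0.102 ] F [-5.44  1.15 13.71] w -0.0
slide [ 1.5 -1.  -1. ] axes x,y,z: [[-0.961, -0.275, -0.0], [0.0, -0.0, -1.0], [0.275, -0.961, 0.0]]
adaptor [0.16 0.03]
jar [0.08 0.03]
coupling [-0.03  0.1 ]
tee [0.34 0.61]
screwdriver [-0.02 -0.06]
wrench [ 0.44 -0.03]
```

View pics/s10.png

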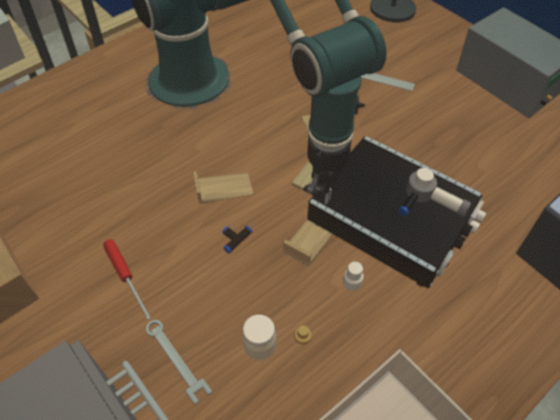

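The fingers are pressing the loose corner near (320,195) and the wedge sits under it at (308,240). The adaptor at (354,275) and the other bystanders in view have not moved. The lid tilt reads about 0.003 rad, within the noise, under a steady press of about 14 N.

```bash
python3 -c "
from h import *
bot.finish_job(); s=bot.read_state(); print(s['time'],s['wrist_force'])"
```

```text
the job is handed in; nothing more can be done
the job is handed in; nothing more can be done
```

The wedge is under the loose foot, the unit no longer rocks, and I handed the job in at about 17 s with the fingers still pressing the corner.

- **Rock test:** pressing the loose corner tilted the unit about 0.033 rad, a gap of roughly 4.7 mm. It rocked back level when I let go.
- **Wedging:** I pushed the wedge farthest from the base along the bench under the foot. Slow pushing stiffened at 8–11 N. At about 15 N, above the 12 N limit you gave, it slid the unit about 3 mm instead of seating.
- **Taps:** I then gave the push plate two short taps. The first moved the wedge in about 2 mm and the unit about 5 mm. The second, sharper one moved the wedge in about 4.5 mm and the unit under 1 mm.
- **Final check under about 14 N down:** the corner sank only about 0.2 mm, and the lid tilt read about 0.003 rad, the same as at the start. The fingers were on the lid, clear of the wedge. The camera saw no movement of the adaptor, jar, coupling, screwdriver or wrench, and under 2 mm at the tee. I did not compare the packer, which the arm partly hid.
- **Less certain:**
  - My wedge-depth estimates scatter from 15 to 18 mm past the foot centre, against the required 10 mm.
  - The unit was shoved about 8–9 mm in total, with about 2° of turn. That is inside the 20 mm limit but more than intended.
  - I first misread the push plate's corners in the wrist picture, which put the wedge depth too low; I then corrected it.

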